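# Lay out the power-supply parts in their assembly holders

## Task

Lay out the four loose power-supply parts for assembly: put the capacitor in the round holder with the notch, its lug in the notch, the ring choke in the plain round holder, the transformer in the nearly square holder and the heat sink in the long one. Lower each part in rather than dropping it, so that it stands upright and fully home on the holder's floor, and leave all four there released. Leave the paste jar and the flux bottle as they are.

Things in the scene. Friction and masses are not known exactly. Their poses are not given: they have to be found in the camera images.
- capacitor: Loose. Large electrolytic capacitor standing upright: black can, 42 mm diameter with a bright disc on top, standing in a grey round base collar 55 mm across and 9.6 mm high; total height 60 mm. One lug, 12 mm wide and as high as the collar, sticks out of the collar along the part's +x, its end 44 mm from the axis. About 110 g. Take it by the can, above the collar. Belongs in keyed_holder. Origin: on the can's axis, at the underside; z up.
- choke: Loose. Ring-shaped choke lying flat: a ring wound with copper wire on a thin black base, 53 mm outside diameter, 29 mm high, about 130 g. It may be taken across its outside diameter in any direction (the hole cannot be entered). Belongs in round_holder. Origin: centre of its underside; z up.
- transformer: Loose. Small mains transformer, 55 mm along its x, 45.6 mm along its y, 45.6 mm high: dark laminated iron core 55 x 24 mm over a black base 55 x 45.6 mm and 7 mm thick; a pale wrapped coil 36 mm along x bulges from both sides of the core to the full 45.6 mm in y between heights 7 and 38 mm. About 300 g. Take it across the coil (y). Half a turn makes no difference. Belongs in square_holder. Origin: centre of its underside; z up.
- heatsink: Loose. Finned bare aluminium heat sink standing upright, 79 mm along its x, 29 mm along its y, 43 mm high, about 150 g. Take it across the fins (y). Half a turn makes no difference. Belongs in long_holder. Origin: centre of its underside; z up.
- keyed_holder: Holder with a round recess 65 mm across, with one spout-like notch 21.6 mm wide running out along the holder's +x to 52 mm from the centre. The capacitor's lug goes in the notch (nearly 5 mm play all round); if not lined up the lug rides on the rim until turned. Fixed to the bench. Grey floor 3.6 mm above the bench, black rim 9.6 mm wide and 12 mm high (recess 8.4 mm deep). Origin: centre of the round recess, at the bench surface; z up.
- round_holder: Plain round holder, recess 67 mm across, no notch. Fixed to the bench. Grey floor 3.6 mm above the bench, black rim 9.6 mm wide and 12 mm high (recess 8.4 mm deep). Origin: centre of the recess, at the bench surface; z up.
- square_holder: Nearly square holder, recess 69.6 mm along its x and 60 mm along its y. Fixed to the bench. Grey floor 3.6 mm above the bench, black rim 9.6 mm wide and 12 mm high (recess 8.4 mm deep). Origin: centre of the recess, at the bench surface; z up.
- long_holder: Long narrow holder, recess 93.6 mm along its x and 43 mm along its y. Fixed to the bench. Grey floor 3.6 mm above the bench, black rim 9.6 mm wide and 12 mm high (recess 8.4 mm deep). Origin: centre of the recess, at the bench surface; z up.
- paste_jar: Bystander: blue jar with a white lid, 64 mm diameter, 85 mm high, loose. Leave it alone. Origin: centre of its underside.
- flux_bottle: Bystander: small red bottle with a black cap, 36 mm diameter, 75 mm high, loose. Leave it alone. Origin: centre of its underside.
Things that resemble listed ones, but are neither listed nor needed, are in the scene too. Leave any blue or pink look-alike of the square_holder alone.

How it is judged:
At the end, for the whole second after the job is handed in: Each part stands in its own holder, centre within 12 mm of the holder's centre, underside less than 6.5 mm above the bench (the floor is at 3.6 mm), upright within 0.1 rad and at rest; capacitor and heat sink lie along their recess within 0.4 rad (horizontal distance between capacitor and keyed_holder below 0.012 m and z of capacitor in the frame of keyed_holder below 0.0065 m and angle between each of capacitor, choke, transformer, heatsink's own z axis and vertical below 0.1 rad and linear speed of each of capacitor, choke, transformer, heatsink below 0.02 m/s and angle between the x axis of capacitor and the x axis of keyed_holder, either way round below 0.4 rad and horizontal distance between choke and round_holder below 0.012 m and z of choke in the frame of round_holder below 0.0065 m and horizontal distance between transformer and square_holder below 0.012 m and z of transformer in the frame of square_holder below 0.0065 m and horizontal distance between heatsink and long_holder below 0.012 m and z of heatsink in the frame of long_holder below 0.0065 m and angle between the x axis of heatsink and the x axis of long_holder, either way round below 0.4 rad); the robot touches nothing.
It fails at once if a part is dropped or thrown (falls free by more than about 25 mm) ((contact force between the fingers and capacitor below 0.01 N and linear speed of capacitor above 0.7 m/s) or (contact force between the fingers and choke below 0.01 N and linear speed of choke above 0.7 m/s) or (contact force between the fingers and transformer below 0.01 N and linear speed of transformer above 0.7 m/s) or (contact force between the fingers and heatsink below 0.01 N and linear speed of heatsink above 0.7 m/s)).
It fails at once if the paste jar is pushed more than 25 mm or knocked over (distance of paste_jar from where it was at the start of the episode above 0.025 m or angle between paste_jar's own z axis and vertical above 0.5 rad).
It fails at once if the flux bottle is pushed more than 25 mm or knocked over (distance of flux_bottle from where it was at the start of the episode above 0.025 m or angle between flux_bottle's own z axis and vertical above 0.5 rad).
It also fails if it takes over 109 s, if anything falls off the work surface, if the arm or the gripper's body presses on something with over 40 N, if the wrist force passes 120 N, or if a joint passes its speed limit or range.

## Robot

A 6-joint arm with a two-finger parallel gripper is mounted at the origin on the work surface. World frame = base frame: x ahead of the robot, y to its left, z up, the work surface at z = 0. Lengths are in m, angles in rad, forces in N, time in s.
With the tool pointing down it reaches from about 0.35 to 0.975 m from the base axis. Payload 17.4 kg.
Tool frame: the origin (TCP) lies at the very end of the fingers, on their centre line; the grasp point (between the pads) lies 19 mm behind it; z points along the fingers, y is the line along which they close (so a half turn about z gives the same grasp; the last joint's range is limited). The gripper opens to 85 mm and grips with 20 to 120 N. Pads are 22 mm wide; open, the fingers measure 114 mm over their backs; the gripper's body (76 mm by 85 mm) begins 54 mm behind the grasp point. The pads swing forward as they close: fully open they stand 13 mm farther back than shut.
Start: joints at [1.279, 0.116, 1.442, -0, 1.584, -0.038], TCP at [0.169, 0.653, 0.231] pointing down, gripper open.
Joint ranges: [-2.83, 2.83], [-0.83, 2.19], [0.07, 2.5], [-1.14, 4.28], [0.01, 3], [-2.97, 2.97]. Speed limits (rad/s): [1.89, 1.89, 2.22, 3.14, 3.14, 3.14].

## Interface

Orientations are given as a rotation vector (axis times angle).
In Python, from bench import read_state, cams, workorder, models gives the robot as it stands.
- The arm moves only by the tool servo_tool, never from a script. Its argument "commands" is a list of rows, each a list of 3 entries, a list of its own where there are three numbers: the shift along the tool's x, y, z scaled (see below), then the turn, a rotation vector about the tool's x, y, z scaled (see below), then the finger opening in mm, from 0 to 85.4. A call has 1 to 10 rows; each row is the pose to reach, as a shift and turn from the pose commanded when the call began, along the tool's axes at that moment; what a row does not reach only later rows make up. The controller multiplies each number of a shift by 20 cm and each number of a turn by 45 degrees. A row lasts 1/10 s, in which the tool goes at most 50 mm and 8.59 degrees, less where a joint would pass 70% of its speed; a pose out of reach is approached as far as the arm can. A call with a number of a shift or a turn outside -1 to 1 is refused whole. A call with a gripper value outside its range is refused whole. The fingers move at their own pace and stop on an object; "squeeze" is the grip in N (left out, the last holds). Time passes only in rows, so rows that repeat a pose let the fingers close. It gives the time, the measured TCP pose, the force, the opening and the grip force at its end, in the units of the state.
- read_state(): the state, without advancing time (a new reading comes with each control period).
- cams.grab_frame(name): name is "side" or "top" or "wrist"; returns a dict with "frame" (420x560x3 uint8, blue, green, red), "K" (3x3 intrinsics, pixels), "k1" (the pictures are not rectified: a ray, as slopes to the right and down, at radius r is drawn at 1 + k1 r^2 times it, then the intrinsics apply), "rvec" (rotation vector, rad) and "tvec" (3), from world to camera coordinates, as OpenCV has them; the wrist camera has in their place "mount" (4x4, takes a point from camera to tool coordinates, whose origin is the TCP and whose axes are the flange's). Camera axes: x right, y down, z forward; pixel columns grow to the right and rows downward; lengths in m; the calibration is good to about 2 mm. A picture is of the moment at which its call begins: read the wrist's pose just before it. There is no depth.
- workorder.close_job(): hands the job in; it is judged then, once.
Trained networks look in the newest picture that a camera, given by its name, has taken for a name from the list of things; names that differ only in an ending like _2 or _b are one class to them, and where a whole thing is asked for, a point or a joint stands for the part that bears it (a point fixed in the world has none). Each returns a list of dicts, best first, with "confidence" (0 to 1); they miss things now and then, are a little off and sometimes report something else, mostly with a low value. They report only what shows in the picture. A call takes as long as a camera call. They do not tell look-alikes from the thing itself.
- models.cut_out(camera, name): "region" (420x560 bool, what is visible of it) and "bbox" ([left, top, right, bottom] in pixels, round what is visible of it).
The state is a dict: "time": time; "joints": joint angles; "joint_velocities": joint speeds; "effort": joint torques, N m; "position": TCP position; "orientation": TCP orientation; "force": force on the tool from outside, world axes, zero at the start; "ft_torque": the same for the moment, N m; "width": opening from 0.0 (shut) to 1.0 (fully open); "grip_force": force on a finger pad.
Only numpy, scipy, OpenCV 4.12 (cv2) and the standard library are available. Lean on these libraries where they do the work, as an engineer would, in place of code of your own. Each camera call takes 0.05 s, during which the arm holds its last target. There are 200 camera calls.

## Working session

There is one attempt and no reset: what is moved stays moved. The work goes in short steps, Python scripts to look and compute and a tool call to move; the robot and the scene stay as the last step left them, time stands still between calls to the robot, and variables do not carry over. Pictures are saved under pics/ and viewed, at most 14 in all, crops included, and the job is handed in when it is done.

Besides the shell and the picture viewer there is one more tool, called after ">>>" as a command line: name --argument value ..., lists and objects as JSON in quotes. servo_tool: Moves the arm, as the interface text tells. Its arguments: {"type":"object","properties":{"commands":{"type":"array"},"squeeze":{"type":"number"}},"required":["commands"]}

```bash
mkdir -p pics
cat > h.py <<'E'
import numpy as np, cv2
from scipy.spatial.transform import Rotation as R
from bench import read_state, cams, workorder, models
def cam(f,s=None):
    K=np.array(f["K"]); k1=f["k1"]
    if "mount" in f:
        T=np.eye(4);T[:3,:3]=R.from_rotvec(s["orientation"]).as_matrix();T[:3,3]=s["position"]
        M=T@np.array(f["mount"]);C=M[:3,3];Rc=M[:3,:3]
    else:
        A=R.from_rotvec(np.ravel(f["rvec"])).as_matrix();Rc=A.T;C=-A.T@np.ravel(f["tvec"])
    return K,k1,Rc,C
def pix2z(c,uv,z):
    K,k1,Rc,C=c; uv=np.atleast_2d(np.array(uv,float))
    d=np.array([k1,0,0,0,0.]) 
    n=cv2.undistortPointsIter(uv.reshape(-1,1,2),K,d,None,None,(3,100,1e-10)).reshape(-1,2)
    r=np.c_[n,np.ones(len(n))]@Rc.T
    return C+r*((z-C[2])/r[:,2])[:,None]
def grab(n,name=None):
    s=read_state();f=cams.grab_frame(n)
    if name: cv2.imwrite("pics/"+name,np.array(f["frame"]))
    return cam(f,s),np.array(f["frame"])
E
python3 - <<'E'
from h import *
s=read_state();print(s["time"],s["position"],s["orientation"],s["width"])
for n in("top","side"):
    c,f=grab(n,n+"0.png");print(n,c[3],c[2][:,2])
    if n=="top" or 1:
        for name in "capacitor choke transformer heatsink keyed_holder round_holder square_holder long_holder paste_jar flux_bottle".split():
            print(name,[(round(d["confidence"],2),list(map(int,d["bbox"])),pix2z(c,[(d["bbox"][0]+d["bbox"][2])/2,(d["bbox"][1]+d["bbox"][3])/2],0.01)[0].round(3)[:2]) for d in models.cut_out(n,name)])
E
```

```text
0.0 [0.16940446 0.65318979 0.23054727] [-3.97486721e-01 -3.11614734e+00  1.84125224e-03] 1.004914987369301
top [0.1961487  0.01515042 1.18813564] [ 0.22110842 -0.02012976 -0.97504147]
capacitor [(0.89, [235, 188, 251, 215], array([0.475, 0.093]))]
choke []
transformer [(0.63, [379, 148, 400, 170], array([ 0.565, -0.355]))]
heatsink [(0.61, [294, 129, 316, 158], array([ 0.636, -0.105]))]
keyed_holder [(0.91, [222, 138, 248, 170], array([0.622, 0.106])), (0.26, [171, 221, 195, 262], array([0.373, 0.275])), (0.21, [378, 150, 398, 169], array([ 0.563, -0.349]))]
round_holder [(0.64, [151, 168, 179, 199], array([0.552, 0.32 ])), (0.37, [236, 189, 253, 210], array([0.481, 0.088]))]
square_holder [(0.96, [288, 188, 328, 227], array([ 0.44 , -0.093])), (0.69, [346, 253, 386, 289], array([ 0.241, -0.237])), (0.59, [330, 110, 361, 145], array([ 0.677, -0.235]))]
long_holder [(0.6, [169, 222, 196, 261], array([0.375, 0.276]))]
paste_jar [(0.92, [409, 113, 437, 143], array([ 0.655, -0.476]))]
flux_bottle [(0.47, [120, 218, 136, 230], array([0.439, 0.435]))]
side [-0.16513728  1.07691204  0.84351295] [ 0.43319464 -0.71801717 -0.54478781]
capacitor []
choke [(0.58, [364, 166, 368, 177], array([ 0.354, -0.282]))]
transformer [(0.21, [205, 268, 223, 298], array([0.45, 0.41]))]
heatsink []
keyed_holder []
round_holder [(0.74, [207, 268, 220, 296], array([0.452, 0.408])), (0.61, [186, 243, 217, 263], array([0.548, 0.337]))]
square_holder [(0.59, [379, 177, 405, 198], array([ 0.241, -0.232]))]
long_holder [(0.54, [269, 252, 295, 277], array([0.344, 0.266]))]
paste_jar []
flux_bottle [(0.75, [208, 271, 219, 296], array([0.449, 0.412]))]
```

View pics/top0.png

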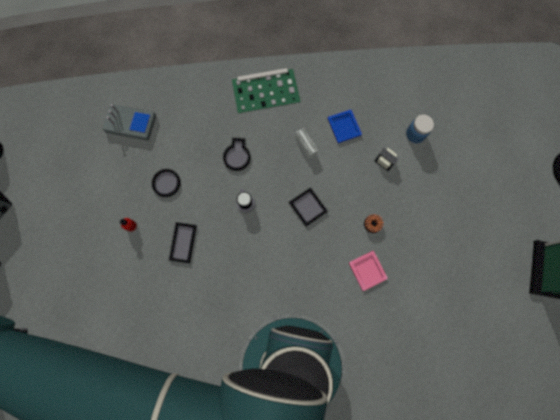

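View pics/side0.png

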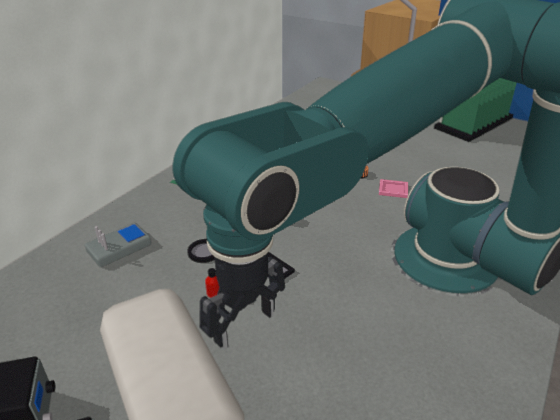

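Top view shows everything: capacitor (245,202), choke (374,223), transformer (386,158), heat sink (307,143), keyed holder (237,155) with its notch up, round holder (166,183), square holder (308,207), long holder (183,243). The jar is at (420,128) and the bottle at (128,225). The side view is mostly blocked by the arm. Next I'll set up a move helper and the wrist camera geometry.

```bash
cat >> h.py <<'E'
def down(yaw):  # tool z down, tool y axis (closing line) at angle yaw in world xy
    y=np.array([np.cos(yaw),np.sin(yaw),0]);z=np.array([0,0,-1.]);return np.c_[np.cross(y,z),y,z]
def plan(p,yaw=None,s=None):
    "shift/turn numbers from now to TCP p with closing line at yaw (nearest half turn)"
    s=s or read_state();A=R.from_rotvec(s["orientation"]).as_matrix()
    cy=np.arctan2(A[1,1],A[0,1])
    if yaw is None: yaw=cy
    yaw=cy+(yaw-cy+np.pi/2)%np.pi-np.pi/2
    sh=A.T@(np.array(p)-s["position"])/.2
    t=R.from_matrix(A.T@down(yaw)).as_rotvec()/(np.pi/4)
    print("shift",sh.round(3),"turn",t.round(3),"yaw now",round(cy,3),"->",round(yaw,3),"j6",round(s["joints"][5],2))
E
python3 - <<'E'
from h import *
f=cams.grab_frame("wrist");s=read_state()
print(np.array(f["mount"]).round(3),f["K"],f["k1"])
c,fr=grab("top")
pts=dict(cap_top=([245,200],.06),choke=([374,223],.02),trans=([386,158],.03),sink=([307,143],.03),keyed=([237,157],.012),rnd=([166,183],.012),sq=([308,207],.012),lng=([183,243],.012),jar=([422,123],.085),bottle=([124,222],.075))
for k,(uv,z) in pts.items(): print(k,pix2z(c,uv,z)[0].round(3))
plan([.46,.2,.33],np.pi/2)
cv2.imwrite("pics/topz.png",cv2.resize(fr[95:300,100:440],None,fx=2.35,fy=2.35,interpolation=cv2.INTER_CUBIC))
E
```

```text
[[ 0.    -0.962 -0.274  0.07 ]
 [ 1.     0.     0.    -0.   ]
 [-0.    -0.274  0.962 -0.143]
 [ 0.     0.     0.     1.   ]] [[289.97767475   0.         275.68532201]
 [  0.         289.97767475 214.399259  ]
 [  0.           0.           1.        ]] -0.051441115025873216
cap_top [0.468 0.085 0.06 ]
choke [ 0.376 -0.275  0.02 ]
trans [ 0.564 -0.337  0.03 ]
sink [ 0.631 -0.109  0.03 ]
keyed [0.614 0.102 0.012]
rnd [0.554 0.318 0.012]
sq [ 0.442 -0.092  0.012]
lng [0.371 0.275 0.012]
jar [ 0.643 -0.444  0.085]
bottle [0.434 0.424 0.075]
shift [-1.975 -1.83  -0.493] turn [ 0.    -0.    -0.323] yaw now 1.317 -> 1.571 j6 -0.04
```

View pics/topz.png

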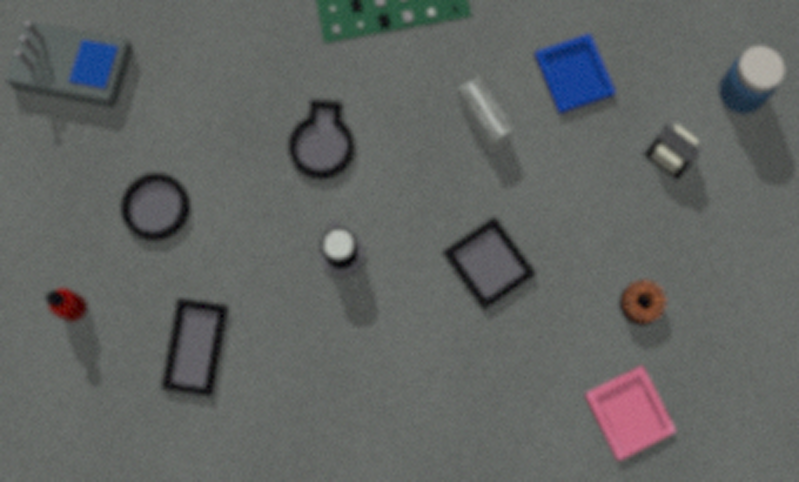

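>>> servo_tool --commands '[[[-1, -1, -0.5], [0, 0, -0.32], 85], [[-1, -1, -0.5], [0, 0, -0.32], 85], [[-1, -1, -0.5], [0, 0, -0.32], 85], [[-1, -1, -0.5], [0, 0, -0.32], 85], [[-1, -1, -0.5], [0, 0, -0.32], 85], [[-1, -1, -0.5], [0, 0, -0.32], 85], [[-1, -1, -0.5], [0, 0, -0.32], 85]]' --squeeze 40

```text
time: 1.9
position: [0.3151, 0.4064, 0.3346]
orientation: [0.01, 3.138, 0.004]
force: [0.1, 0.3, 0.8]
width: 0.996
grip_force: 0.0
```

```bash
python3 -c "
from h import *
plan([.43,.1,.4],np.pi/2)"
```

```text
shift [-0.586 -1.527 -0.329] turn [ 0.004  0.005 -0.008] yaw now 1.564 -> 1.571 j6 -0.7
```

>>> servo_tool --commands '[[[-0.6, -1, -0.33], [0, 0, 0], 85], [[-0.6, -1, -0.33], [0, 0, 0], 85], [[-0.6, -1, -0.33], [0, 0, 0], 85], [[-0.6, -1, -0.33], [0, 0, 0], 85], [[-0.6, -1, -0.33], [0, 0, 0], 85], [[-0.6, -1, -0.33], [0, 0, 0], 85]]'

```text
time: 2.5
position: [0.4342, 0.2064, 0.3986]
orientation: [0.011, 3.14, 0.0]
force: [0.3, 0.7, -0.0]
width: 0.995
grip_force: 0.0
```

>>> servo_tool --commands '[[[0, -0.9, 0], [0, 0, 0], 85], [[0, -0.9, 0], [0, 0, 0], 85], [[0, -0.9, 0], [0, 0, 0], 85], [[0, -0.9, 0], [0, 0, 0], 85], [[0, -0.9, 0], [0, 0, 0], 85], [[0, -0.9, 0], [0, 0, 0], 85]]'

```text
time: 3.1
position: [0.432, 0.0296, 0.3971]
orientation: [-0.005, -3.141, -0.001]
force: [-0.1, 0.6, 0.3]
width: 0.998
grip_force: 0.0
```

Run:
```python
from h import *
s=read_state();print(s["position"],s["joint_velocities"].round(2) if hasattr(s["joint_velocities"],'round') else s["joint_velocities"])
c,f=grab("wrist","w0.png")
for name in "capacitor choke transformer heatsink keyed_holder round_holder square_holder long_holder".split():
    print(name,[(round(d["confidence"],2),list(map(int,d["bbox"])),pix2z(c,[(d["bbox"][0]+d["bbox"][2])/2,(d["bbox"][1]+d["bbox"][3])/2],0.01)[0].round(3)[:2]) for d in models.cut_out("wrist",name)])
```

```text
[0.43198271 0.02960925 0.39708415] [ 0.03  0.01 -0.    0.    0.    0.  ]
capacitor [(0.56, [295, 177, 325, 217], array([0.48 , 0.095]))]
choke [(0.63, [88, 127, 126, 158], array([ 0.377, -0.275]))]
transformer [(0.97, [64, 222, 109, 260], array([ 0.568, -0.347]))]
heatsink [(0.71, [192, 254, 225, 294], array([ 0.639, -0.106])), (0.19, [182, 151, 243, 209], array([ 0.447, -0.085]))]
keyed_holder [(0.97, [294, 241, 337, 291], array([0.622, 0.11 ]))]
round_holder [(0.66, [403, 217, 445, 258], array([0.562, 0.323]))]
square_holder [(0.93, [84, 25, 148, 96], array([ 0.242, -0.239])), (0.66, [182, 149, 242, 210], array([ 0.447, -0.086]))]
long_holder [(0.58, [384, 102, 439, 171], array([0.37 , 0.274])), (0.45, [4, 259, 66, 307], array([ 0.665, -0.482]))]
```

View pics/w0.png

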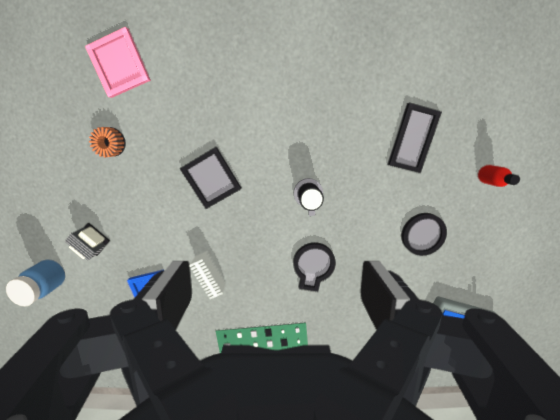

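The wrist view at 0.4 m shows all parts and holders: cap (311,197), keyed holder (314,264) with its notch pointing away from the base, square (211,178), long (415,137), round (424,234), choke (107,142), transformer (89,240), heat sink (206,279). Next I'll rectify it and fit the shapes.

```bash
cat >> h.py <<'E'
def proj(c,P):
    K,k1,Rc,C=c;q=(np.asarray(P)-C)@Rc;n=q[:,:2]/q[:,2:];n=n*(1+k1*(n**2).sum(1))[:,None]
    return n*[K[0,0],K[1,1]]+[K[0,2],K[1,2]]
def rect(c,f,x0,y0,z,h=.07,n=200):
    "bird's-eye patch at height z; row down = -x, col right = -y"
    r=np.linspace(h,-h,n);X,Y=np.meshgrid(x0+r,y0+r,indexing='ij')
    uv=proj(c,np.c_[X.ravel(),Y.ravel(),np.full(X.size,z)]).reshape(n,n,2).astype(np.float32)
    return cv2.remap(f,uv[...,0],uv[...,1],cv2.INTER_CUBIC)
def holder(c,f,x0,y0,h=.08,n=320):
    "fit rim outline (top outer edge) at z=.012"
    im=rect(c,f,x0,y0,.012,h,n);g=cv2.cvtColor(im,cv2.COLOR_BGR2GRAY)
    m=(g<60).astype(np.uint8);cs,_=cv2.findContours(m,cv2.RETR_EXTERNAL,cv2.CHAIN_APPROX_NONE)
    k=max(cs,key=lambda k:cv2.contourArea(k));(cx,cy),(w,hh),a=cv2.minAreaRect(k)
    s=2*h/(n-1);p=cv2.boxPoints(((cx,cy),(w,hh),a));e=[p[1]-p[0],p[2]-p[1]];L=max(e,key=np.linalg.norm)
    (ex,ey),er=cv2.minEnclosingCircle(k)
    return dict(c=(round(x0+h-s*cy,4),round(y0+h-s*cx,4)),size=(round(w*s,4),round(hh*s,4)),long_yaw=round(np.arctan2(-L[0],-L[1])%np.pi,3)),im
E
python3 - <<'E'
from h import *
c,f=grab("wrist");ims=[]
for n,x,y in (("keyed",.615,.105),("round",.56,.32),("square",.445,-.087),("long",.37,.274)):
    d,im=holder(c,f,x,y);print(n,d);ims.append(im)
for n,x,y,z in (("cap",.468,.085,.0096),("choke",.376,-.275,.02),("tr",.564,-.34,.04),("sink",.634,-.107,.04)):
    ims.append(rect(c,f,x,y,z,.05,200))
ims=[cv2.resize(i,(200,200)) for i in ims]
cv2.imwrite("pics/m0.png",np.vstack([np.hstack(ims[:4]),np.hstack(ims[4:])]))
E
```

```text
keyed {'c': (0.6214, 0.1075), 'size': (0.1054, 0.0804), 'long_yaw': np.float32(0.197)}
round {'c': (0.553, 0.3191), 'size': (0.0903, 0.0831), 'long_yaw': np.float32(0.956)}
square {'c': (0.4427, -0.0895), 'size': (0.0863, 0.0787), 'long_yaw': np.float32(0.512)}
long {'c': (0.3716, 0.2766), 'size': (0.0639, 0.1098), 'long_yaw': np.float32(2.911)}
```

View pics/m0.png

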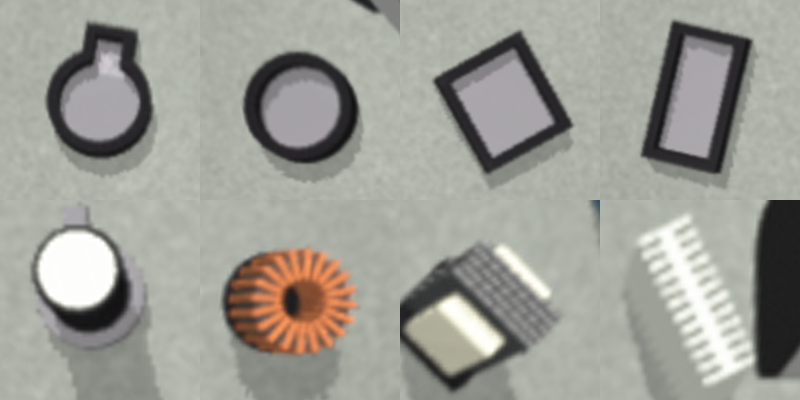

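The patches are clear. Cap is at about (.4715,.090), lug yaw +0.15; the keyed notch points at yaw -0.15, centre (.610,.105). Square holder long axis is at yaw 0.51, long holder at 2.91, transformer x at about 0.79, heat sink x at about 0.42. I'll take the capacitor first.

>>> servo_tool --commands '[[[-0.2, 0.3, 1], [0, 0, 0], 85], [[-0.2, 0.3, 1], [0, 0, 0], 85], [[-0.2, 0.3, 1], [0, 0, 0], 85], [[-0.2, 0.3, 1], [0, 0, 0], 85], [[-0.2, 0.3, 1], [0, 0, 0], 85], [[-0.2, 0.3, 1], [0, 0, 0], 85]]'

```text
time: 4.2
position: [0.4717, 0.0893, 0.1965]
orientation: [-0.003, -3.139, 0.001]
force: [-0.5, 0.1, 0.2]
width: 0.991
grip_force: 0.0
```

Run:
```python
from h import *
c,f=grab("wrist")
a=rect(c,f,.4715,.09,.0096,.06,400);b=rect(c,f,.4715,.09,.06,.06,400)
for i in(a,b): cv2.circle(i,(200,200),int((.0275 if i is a else .021)/.12*400),(0,0,255),1)
cv2.imwrite("pics/c1.png",np.hstack([a,b]))
plan([.4715,.09,.025],np.pi/2)
```

```text
shift [0.004 0.005 0.868] turn [-0.     0.    -0.003] yaw now 1.569 -> 1.571 j6 -1.44
```

View pics/c1.png

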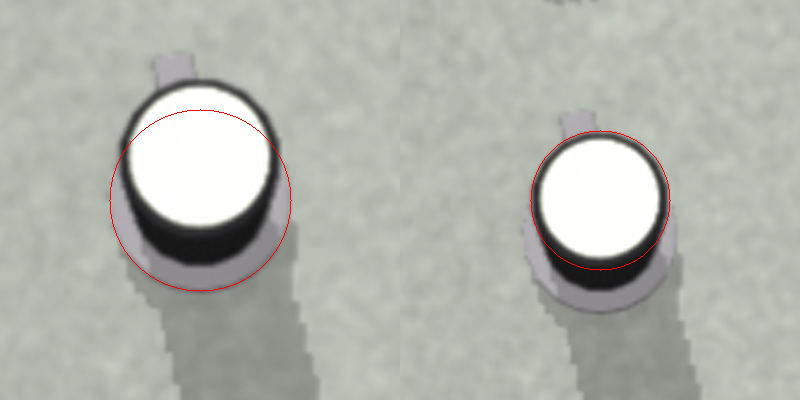

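Position confirmed: the circles coincide with the collar and can top, and the lug end at (174,54) gives yaw ≈ +0.17. Descend and grip.

>>> servo_tool --commands '[[[0, 0, 0.25], [0, 0, 0], 85], [[0, 0, 0.5], [0, 0, 0], 85], [[0, 0, 0.7], [0, 0, 0], 85], [[0, 0, 0.86], [0, 0, 0], 85], [[0, 0, 0.86], [0, 0, 0], 85], [[0, 0, 0.86], [0, 0, 0], 40], [[0, 0, 0.86], [0, 0, 0], 30], [[0, 0, 0.86], [0, 0, 0], 30], [[0, 0, 0.86], [0, 0, 0], 30], [[0, 0, 0.86], [0, 0, 0], 30]]' --squeeze 40

```text
time: 5.25
position: [0.4734, 0.0893, 0.0278]
orientation: [0.004, 3.138, 0.0]
force: [-2.5, -2.0, 12.8]
width: 0.484
grip_force: 39.1
```

>>> servo_tool --commands '[[[0, 0, 0], [0, 0, 0], 30], [[0, 0, 0], [0, 0, 0], 30], [[0, 0, 0], [0, 0, 0], 30]]'

```text
time: 5.55
position: [0.4734, 0.0892, 0.0278]
orientation: [0.004, 3.138, 0.0]
force: [-3.1, -1.4, 12.1]
width: 0.483
grip_force: 39.1
```

```bash
python3 -c "
from h import *
plan([.610,.1055,.10],np.pi/2-.32)"
```

```text
shift [-0.684  0.083 -0.359] turn [0.001 0.004 0.404] yaw now 1.568 -> 1.251 j6 -1.43
```

>>> servo_tool --commands '[[[0, 0, -0.15], [0, 0, 0], 30], [[0, 0, -0.3], [0, 0, 0], 30], [[-0.2, 0.02, -0.36], [0, 0, 0.1], 30], [[-0.4, 0.05, -0.36], [0, 0, 0.25], 30], [[-0.6, 0.08, -0.36], [0, 0, 0.4], 30], [[-0.68, 0.08, -0.36], [0, 0, 0.4], 30], [[-0.68, 0.08, -0.36], [0, 0, 0.4], 30], [[-0.68, 0.08, -0.36], [0, 0, 0.4], 30]]'

```text
time: 6.35
position: [0.6079, 0.1048, 0.0977]
orientation: [-0.495, -3.102, 0.0]
force: [0.0, 0.4, -0.9]
width: 0.476
grip_force: 41.1
```

Run:
```python
from h import *
c,f=grab("wrist")
s=read_state();p=s["position"]
a=rect(c,f,.610,.1055,.012,.08,400)
b=rect(c,f,p[0],p[1],p[2]-.028+.0096,.06,400)
cv2.circle(a,(200,200),int(.0421/.16*400),(0,0,255),1);cv2.circle(b,(200,200),int(.0275/.12*400),(0,0,255),1)
cv2.imwrite("pics/c2.png",np.hstack([a,b]))
plan([.610,.1055,.10],np.pi/2-.32)
```

```text
shift [-0.01   0.007 -0.011] turn [0.    0.    0.005] yaw now 1.254 -> 1.251 j6 -1.13
```

View pics/c2.png

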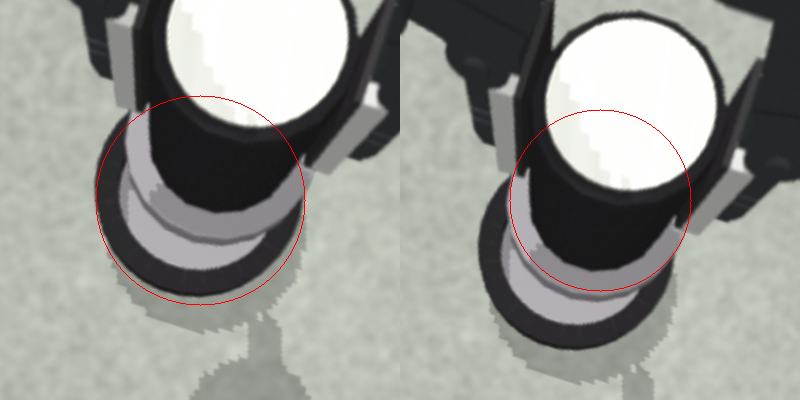

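The collar is centred on the TCP, but the holder sits about 2 mm farther in +x (rim bottom edge at row 297 instead of 304). Target (.612,.1055).

```bash
python3 -c "
from h import *
plan([.612,.1055,.0315],np.pi/2-.32)"
```

```text
shift [-0.02   0.01   0.331] turn [0.    0.    0.005] yaw now 1.254 -> 1.251 j6 -1.13
```

>>> servo_tool --commands '[[[-0.02, 0.01, 0.08], [0, 0, 0], 30], [[-0.02, 0.01, 0.16], [0, 0, 0], 30], [[-0.02, 0.01, 0.23], [0, 0, 0], 30], [[-0.02, 0.01, 0.28], [0, 0, 0], 30], [[-0.02, 0.01, 0.3], [0, 0, 0], 30], [[-0.02, 0.01, 0.32], [0, 0, 0], 30], [[-0.02, 0.01, 0.33], [0, 0, 0], 30], [[-0.02, 0.01, 0.335], [0, 0, 0], 30], [[-0.02, 0.01, 0.335], [0, 0, 0], 30]]'

```text
time: 7.3
position: [0.6129, 0.1056, 0.0315]
orientation: [0.495, 3.101, 0.0]
force: [-4.7, -0.6, 6.0]
width: 0.486
grip_force: 41.8
```

Home: the TCP is 3.6 mm above its pick height, with light contact force. Release and rise.

>>> servo_tool --commands '[[[0, 0, 0], [0, 0, 0], 70], [[0, 0, 0], [0, 0, 0], 85], [[0, 0, 0], [0, 0, 0], 85], [[0, 0, 0], [0, 0, 0], 85], [[0, 0, -0.1], [0, 0, 0], 85], [[0, 0, -0.3], [0, 0, 0], 85], [[0, 0, -0.5], [0, 0, 0], 85], [[0, 0, -0.7], [0, 0, 0], 85], [[0, 0, -0.9], [0, 0, 0], 85], [[0, 0, -1], [0, 0, 0], 85]]'

```text
time: 8.3
position: [0.6131, 0.1056, 0.2345]
orientation: [0.495, 3.098, 0.002]
force: [0.1, 0.2, -0.1]
width: 0.994
grip_force: 0.0
```

```bash
python3 -c "
from h import *
c,f=grab('wrist');a=rect(c,f,.612,.1055,.012,.08,400)
cv2.imwrite('pics/c3.png',a)
plan([.60,-.06,.26],np.pi/2+.42)"
```

```text
shift [-0.194 -0.808 -0.118] turn [ 0.001  0.008 -0.938] yaw now 1.254 -> 1.991 j6 -1.12
```

View pics/c3.png

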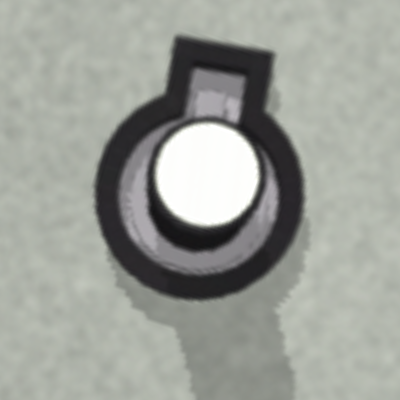

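The capacitor is seated with its lug in the notch (215,105). Next, the heat sink.

>>> servo_tool --commands '[[[-0.2, -0.8, 0], [0, 0, -0.93], 85], [[-0.2, -0.8, 0], [0, 0, -0.93], 85], [[-0.2, -0.8, 0], [0, 0, -0.93], 85], [[-0.2, -0.8, 0], [0, 0, -0.93], 85], [[-0.2, -0.8, 0], [0, 0, -0.93], 85], [[-0.2, -0.8, 0], [0, 0, -0.93], 85], [[-0.2, -0.8, 0], [0, 0, -0.93], 85], [[-0.2, -0.8, 0], [0, 0, -0.93], 85]]'

```text
time: 9.15
position: [0.6008, -0.0584, 0.2302]
orientation: [0.641, -3.075, -0.0]
force: [-0.5, 0.3, 0.4]
width: 0.995
grip_force: 0.0
```

Run:
```python
from h import *
c,f=grab("wrist")
a=rect(c,f,.633,-.105,.043,.06,400);g=cv2.cvtColor(a,cv2.COLOR_BGR2GRAY);cv2.imwrite("pics/s1.png",a)
m=cv2.morphologyEx((g>200).astype(np.uint8),cv2.MORPH_CLOSE,np.ones((15,15)))
k=max(cv2.findContours(m,0,1)[0],key=cv2.contourArea);(u,v),wh,an=cv2.minAreaRect(k);s=.12/399
p=cv2.boxPoints(((u,v),wh,an));L=max([p[1]-p[0],p[2]-p[1]],key=np.linalg.norm)
x,y=.693-s*v,-.045-s*u;yw=np.arctan2(-L[0],-L[1])%np.pi;print(x,y,np.array(wh)*s,yw)
plan([x,y,.016],yw+np.pi/2)
```

```text
0.6322050836319313 -0.10504673549107142 [0.08138377 0.03044666] 0.44610548
shift [-0.051 -0.277  1.071] turn [ 0.    -0.    -0.044] yaw now 1.983 -> 2.017 j6 -2.12
```

View pics/s1.png

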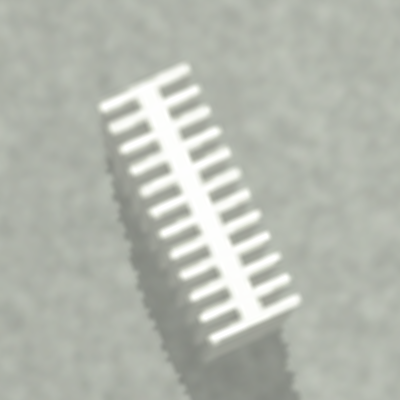

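Fit: heat sink centre (.632,-.105), yaw 0.446, size 81x30 mm (true 79x29). Grip it.

>>> servo_tool --commands '[[[-0.05, -0.28, 0.2], [0, 0, -0.04], 85], [[-0.05, -0.28, 0.4], [0, 0, -0.04], 85], [[-0.05, -0.28, 0.6], [0, 0, -0.04], 85], [[-0.05, -0.28, 0.75], [0, 0, -0.04], 85], [[-0.05, -0.28, 0.88], [0, 0, -0.04], 85], [[-0.05, -0.28, 0.97], [0, 0, -0.04], 75], [[-0.05, -0.28, 1], [0, 0, -0.04], 60]]'

```text
time: 9.9
position: [0.6318, -0.1058, 0.0284]
orientation: [0.692, -3.062, -0.002]
force: [0.4, 0.7, -1.0]
width: 0.726
grip_force: 0.0
```

>>> servo_tool --commands '[[[0, 0, 0.07], [0, 0, 0], 50], [[0, 0, 0.07], [0, 0, 0], 40], [[0, 0, 0.07], [0, 0, 0], 20], [[0, 0, 0.07], [0, 0, 0], 20], [[0, 0, 0.07], [0, 0, 0], 20], [[0, 0, 0.07], [0, 0, 0], 20], [[0, 0, 0.07], [0, 0, 0], 20], [[0, 0, 0.07], [0, 0, 0], 20]]'

```text
time: 10.7
position: [0.6327, -0.1063, 0.0169]
orientation: [-0.694, 3.063, -0.001]
force: [-1.6, -0.0, 6.8]
width: 0.329
grip_force: 40.4
```

```bash
python3 -c "
from h import *
plan([.50,.10,.16],2.911-np.pi/2);plan([.3716,.2766,.16],2.911-np.pi/2)"
```

```text
shift [ 0.154  1.216 -0.716] turn [-0.     0.001  0.861] yaw now 2.016 -> 1.34 j6 -2.22
shift [ 0.353  2.29  -0.717] turn [-0.     0.001  0.861] yaw now 2.016 -> 1.34 j6 -2.22
```

>>> servo_tool --commands '[[[0, 0, -0.15], [0, 0, 0], 20], [[0, 0.02, -0.35], [0, 0, 0], 20], [[0.03, 0.15, -0.5], [0, 0, 0.1], 20], [[0.06, 0.35, -0.6], [0, 0, 0.25], 20], [[0.09, 0.55, -0.6], [0, 0, 0.42], 20], [[0.12, 0.75, -0.6], [0, 0, 0.6], 20], [[0.14, 0.9, -0.6], [0, 0, 0.75], 20], [[0.17, 1, -0.6], [0, 0, 0.86], 20], [[0.17, 1, -0.6], [0, 0, 0.86], 20]]'

```text
time: 11.6
position: [0.5143, 0.0612, 0.1363]
orientation: [-0.362, -3.121, -0.001]
force: [0.2, -0.0, -1.6]
width: 0.324
grip_force: 40.1
```

```bash
python3 -c "
from h import *
plan([.3716,.2766,.13],2.911-np.pi/2)"
```

```text
shift [0.941 0.885 0.032] turn [ 0.    -0.    -0.001] yaw now 1.34 -> 1.34 j6 -1.27
```

>>> servo_tool --commands '[[[0.15, 0.14, 0], [0, 0, 0], 20], [[0.35, 0.33, 0], [0, 0, 0], 20], [[0.5, 0.47, 0], [0, 0, 0], 20], [[0.65, 0.61, 0], [0, 0, 0], 20], [[0.8, 0.75, 0], [0, 0, 0], 20], [[0.9, 0.85, 0.02], [0, 0, 0], 20], [[0.94, 0.885, 0.03], [0, 0, 0], 20], [[0.94, 0.885, 0.03], [0, 0, 0], 20]]'

```text
time: 12.4
position: [0.3726, 0.2753, 0.1299]
orientation: [-0.357, -3.121, 0.001]
force: [-0.5, -0.6, -1.7]
width: 0.328
grip_force: 40.2
```

Run:
```python
from h import *
c,f=grab("wrist")
a=rect(c,f,.3716,.2766,.012,.08,400)
def box(im,h,L,W,yaw):
    R2=np.array([[np.cos(yaw),-np.sin(yaw)],[np.sin(yaw),np.cos(yaw)]])
    P=np.array([[L,W],[L,-W],[-L,-W],[-L,W]])/2@R2.T
    cv2.polylines(im,[np.c_[200-P[:,1]/h*200,200-P[:,0]/h*200].astype(int)],True,(0,0,255))
box(a,.08,.1128,.0622,2.911)
s=read_state();p=s["position"];b=rect(c,f,p[0],p[1],p[2]-.0169,.06,400)
box(b,.06,.079,.029,2.911)
cv2.imwrite("pics/s2.png",np.hstack([a,b]))
plan([.3716,.2766,.021],2.911-np.pi/2)
```

```text
shift [0.01  0.008 0.546] turn [-0.001 -0.     0.002] yaw now 1.342 -> 1.34 j6 -0.76
```

View pics/s2.png

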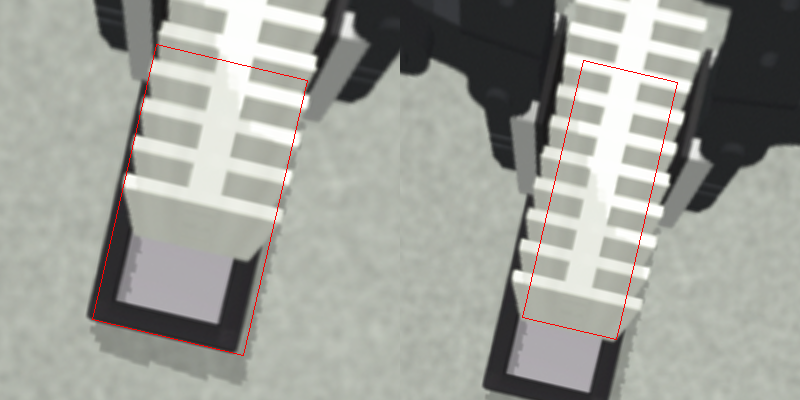

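Holder outline and held-part overlay both match. Lower it in.

>>> servo_tool --commands '[[[0.01, 0.01, 0.1], [0, 0, 0], 20], [[0.01, 0.01, 0.22], [0, 0, 0], 20], [[0.01, 0.01, 0.34], [0, 0, 0], 20], [[0.01, 0.01, 0.43], [0, 0, 0], 20], [[0.01, 0.01, 0.48], [0, 0, 0], 20], [[0.01, 0.01, 0.51], [0, 0, 0], 20], [[0.01, 0.01, 0.53], [0, 0, 0], 20], [[0.01, 0.01, 0.545], [0, 0, 0], 20], [[0.01, 0.01, 0.55], [0, 0, 0], 20], [[0.01, 0.01, 0.55], [0, 0, 0], 20]]'

```text
time: 13.45
position: [0.3717, 0.2774, 0.0207]
orientation: [0.361, 3.12, 0.001]
force: [0.1, 0.0, -1.4]
width: 0.33
grip_force: 40.2
```

>>> servo_tool --commands '[[[0, 0, 0.005], [0, 0, 0], 20], [[0, 0, 0.01], [0, 0, 0], 20], [[0, 0, 0.01], [0, 0, 0], 20]]'

```text
time: 13.75
position: [0.3717, 0.2775, 0.0205]
orientation: [0.36, 3.12, 0.0]
force: [-12.1, -8.7, 25.8]
width: 0.329
grip_force: 43.8
```

>>> servo_tool --commands '[[[0, 0, 0], [0, 0, 0], 50], [[0, 0, 0], [0, 0, 0], 75], [[0, 0, 0], [0, 0, 0], 75], [[0, 0, 0], [0, 0, 0], 75], [[0, 0, -0.1], [0, 0, 0], 75], [[0, 0, -0.3], [0, 0, 0], 75], [[0, 0, -0.5], [0, 0, 0], 75], [[0, 0, -0.7], [0, 0, 0], 75], [[0, 0, -0.9], [0, 0, 0], 75], [[0, 0, -1], [0, 0, 0], 75]]'

```text
time: 14.75
position: [0.3719, 0.2776, 0.222]
orientation: [0.36, 3.118, 0.004]
force: [0.6, 0.3, -0.2]
width: 0.877
grip_force: 0.0
```

Run:
```python
from h import *
c,f=grab('wrist');cv2.imwrite('pics/s3.png',rect(c,f,.3716,.2766,.012,.08,400))
plan([.376,-.24,.25],np.pi/2)
```

```text
shift [-0.609 -2.516 -0.138] turn [ 0.005  0.006 -0.293] yaw now 1.341 -> 1.571 j6 -0.75
```

View pics/s3.png

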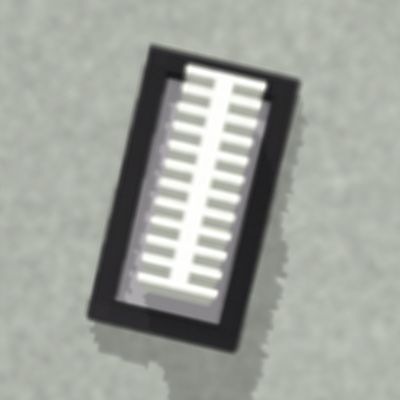

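The heat sink is seated in the long holder. Next, the choke.

>>> servo_tool --commands '[[[-0.6, -1, 0], [0, 0, -0.29], 85], [[-0.6, -1, 0], [0, 0, -0.29], 85], [[-0.6, -1, 0], [0, 0, -0.29], 85], [[-0.6, -1, 0], [0, 0, -0.29], 85], [[-0.6, -1, 0], [0, 0, -0.29], 85], [[-0.6, -1, 0], [0, 0, -0.29], 85]]'

```text
time: 15.4
position: [0.4434, 0.0514, 0.2178]
orientation: [-0.011, -3.141, 0.001]
force: [0.1, 0.5, -0.1]
width: 0.996
grip_force: 0.0
```

>>> servo_tool --commands '[[[0.2, -1, 0], [0, 0, 0], 85], [[0.2, -1, 0], [0, 0, 0], 85], [[0.2, -1, 0], [0, 0, 0], 85], [[0.2, -1, 0], [0, 0, 0], 85], [[0.2, -1, 0], [0, 0, 0], 85], [[0.2, -1, 0], [0, 0, 0], 85]]'

```text
time: 16.0
position: [0.4018, -0.1455, 0.218]
orientation: [-0.008, -3.141, -0.001]
force: [0.5, 0.7, 0.1]
width: 0.993
grip_force: 0.0
```

>>> servo_tool --commands '[[[0.0, -0.6, 0], [0, 0, 0], 85], [[0.0, -0.6, 0], [0, 0, 0], 85], [[0.0, -0.6, 0], [0, 0, 0], 85], [[0, -0.6, 0], [0, 0, 0], 85]]'

```text
time: 16.4
position: [0.4025, -0.2653, 0.2176]
orientation: [-0.005, -3.141, -0.001]
force: [-0.4, -0.1, -0.2]
width: 0.991
grip_force: 0.0
```

```bash
cat >> h.py <<'E'
def circ(c,f,x0,y0,z,mask,h=.06,n=400):
    im=rect(c,f,x0,y0,z,h,n);m=mask(im).astype(np.uint8);m=cv2.morphologyEx(m,cv2.MORPH_CLOSE,np.ones((9,9)))
    k=max(cv2.findContours(m,0,1)[0],key=cv2.contourArea);(u,v),r=cv2.minEnclosingCircle(k);s=2*h/(n-1)
    (eu,ev),ax,_=cv2.fitEllipse(k);return (x0+h-s*v,y0+h-s*u,r*s),(x0+h-s*ev,y0+h-s*eu,np.array(ax)*s),im
E
python3 - <<'E'
from h import *
s=read_state();print(s["position"])
c,f=grab('wrist')
msk=lambda im:(im[...,2].astype(int)-im[...,0]>40)
a=circ(c,f,.376,-.272,.029,msk);b=circ(c,f,.376,-.272,.015,msk);print(a[:2],b[:2])
im=a[2];cv2.circle(im,(200,200),int(.0265/.12*400),(0,0,255),1)
d=holder(c,f,.4427,-.0895)[0];print(d)
cv2.imwrite('pics/k1.png',np.hstack([im,rect(c,f,.563,-.34,.0456,.06,400)]))
E
```

```text
[ 0.40245347 -0.26527995  0.21764577]
((0.3744871771102561, -0.27247311424312737, 0.02683656620800047), (0.37416551265859965, -0.27247369706003294, array([0.05052443, 0.05080674]))) ((0.37626601690995065, -0.272782489059563, 0.027931470369037828), (0.37598050087376644, -0.27274736401550753, array([0.05264072, 0.05283306])))
{'c': (0.4417, -0.0929), 'size': (0.0906, 0.0787), 'long_yaw': np.float32(0.511)}
```

View pics/k1.png

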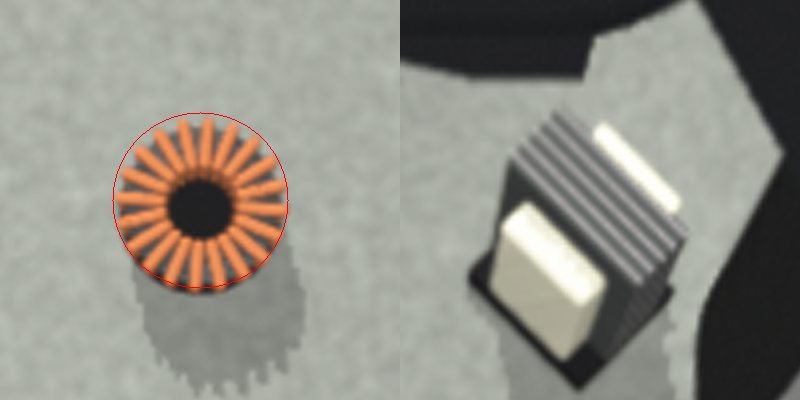

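The choke is at (.375,-.2725), matching its 53 mm circle. The transformer's top core corners (510,160),(560,108),(686,235),(638,286) give centre (.564,-.340), x yaw 0.78.

>>> servo_tool --commands '[[[0.14, -0.036, 0.2], [0, 0, 0], 85], [[0.14, -0.036, 0.4], [0, 0, 0], 85], [[0.14, -0.036, 0.6], [0, 0, 0], 85], [[0.14, -0.036, 0.75], [0, 0, 0], 85], [[0.14, -0.036, 0.88], [0, 0, 0], 85], [[0.14, -0.036, 0.97], [0, 0, 0], 85], [[0.14, -0.036, 1], [0, 0, 0], 85]]'

```text
time: 17.15
position: [0.3738, -0.2696, 0.0165]
orientation: [-0.0, -3.14, -0.003]
force: [0.7, -0.8, 0.8]
width: 0.994
grip_force: 0.0
```

>>> servo_tool --commands '[[[0, 0, 0.05], [0, 0, 0], 75], [[0, 0, 0.05], [0, 0, 0], 60], [[0, 0, 0.05], [0, 0, 0], 40], [[0, 0, 0.05], [0, 0, 0], 40], [[0, 0, 0.05], [0, 0, 0], 40], [[0, 0, 0.05], [0, 0, 0], 40], [[0, 0, 0.05], [0, 0, 0], 40]]'

```text
time: 17.85
position: [0.3743, -0.2721, 0.0091]
orientation: [0.004, 3.14, -0.001]
force: [0.9, 2.4, 7.1]
width: 0.6
grip_force: 42.5
```

```bash
python3 -c "
from h import *
plan([.554,.32,.15]);plan([.554,.32,.15],1.8)"
```

```text
shift [-0.892  2.962 -0.705] turn [-0.001  0.001  0.   ] yaw now 1.568 -> 1.568 j6 -2.25
shift [-0.892  2.962 -0.705] turn [-0.001  0.001 -0.295] yaw now 1.568 -> 1.8 j6 -2.25
```

>>> servo_tool --commands '[[[0, 0, -0.15], [0, 0, 0], 40], [[0, 0.02, -0.35], [0, 0, 0], 40], [[-0.03, 0.1, -0.55], [0, 0, 0], 40], [[-0.1, 0.3, -0.7], [0, 0, 0], 40], [[-0.17, 0.5, -0.7], [0, 0, 0], 40], [[-0.24, 0.75, -0.7], [0, 0, 0], 40], [[-0.3, 1, -0.7], [0, 0, 0], 40]]'

```text
time: 18.55
position: [0.4337, -0.0737, 0.1487]
orientation: [0.006, 3.141, -0.001]
force: [0.2, 0.0, -1.7]
width: 0.602
grip_force: 42.5
```

>>> servo_tool --commands '[[[-0.07, 0.25, 0], [0, 0, 0], 40], [[-0.15, 0.5, 0], [0, 0, 0], 40], [[-0.22, 0.75, 0], [0, 0, 0], 40], [[-0.3, 1, 0], [0, 0, 0], 40], [[-0.3, 1, 0], [0, 0, 0], 40]]'

```text
time: 19.05
position: [0.4945, 0.1285, 0.1481]
orientation: [0.001, -3.141, -0.001]
force: [0.3, -0.7, -1.1]
width: 0.6
grip_force: 42.5
```

>>> servo_tool --commands '[[[-0.07, 0.2, 0], [0, 0, 0], 40], [[-0.15, 0.45, 0], [0, 0, 0], 40], [[-0.22, 0.7, 0], [0, 0, 0], 40], [[-0.28, 0.88, 0], [0, 0, 0], 40], [[-0.29, 0.96, 0], [0, 0, 0], 40], [[-0.29, 0.96, 0], [0, 0, 0], 40], [[-0.29, 0.96, 0], [0, 0, 0], 40]]'

```text
time: 19.75
position: [0.5524, 0.3156, 0.148]
orientation: [-0.004, -3.141, 0.001]
force: [-0.3, -0.0, -1.1]
width: 0.603
grip_force: 42.7
```

Run:
```python
from h import *
s=read_state();p=s["position"];print(p,s["grip_force"],s["width"])
c,f=grab('wrist');a=rect(c,f,.554,.32,.012,.08,400);cv2.circle(a,(200,200),int(.0431/.16*400),(0,0,255),1)
b=rect(c,f,p[0],p[1],p[2]-.0091+.029,.06,400);cv2.circle(b,(200,200),int(.0265/.12*400),(0,0,255),1)
cv2.imwrite('pics/k2.png',np.hstack([a,b]))
plan([.554,.32,.0125])
```

```text
[0.55235953 0.31558844 0.14802158] 42.69030511379242 0.6033128396567087
shift [-0.008  0.024  0.679] turn [-0.001 -0.    -0.   ] yaw now 1.568 -> 1.568 j6 -1.09
```

View pics/k2.png

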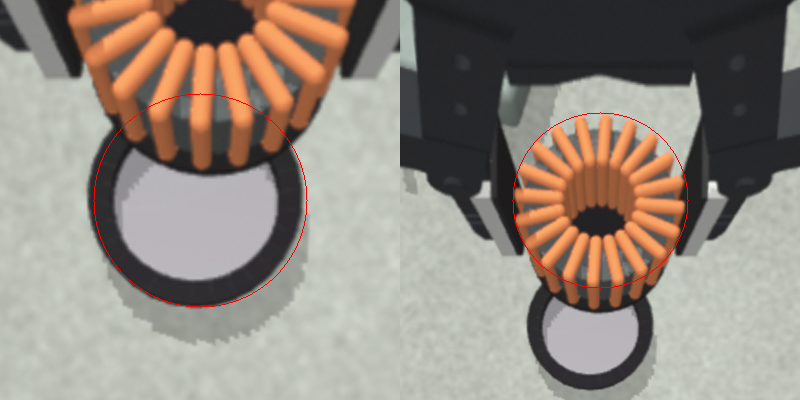

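The held choke matches its circle, and the round holder is about 1.5 mm more in +y (edges at 90 and 302 instead of 93 and 307). Lower at (.554,.3215).

>>> servo_tool --commands '[[[-0.01, 0.03, 0.15], [0, 0, 0], 40], [[-0.01, 0.03, 0.33], [0, 0, 0], 40], [[-0.01, 0.03, 0.48], [0, 0, 0], 40], [[-0.01, 0.03, 0.57], [0, 0, 0], 40], [[-0.01, 0.03, 0.62], [0, 0, 0], 40], [[-0.01, 0.03, 0.65], [0, 0, 0], 40], [[-0.01, 0.03, 0.67], [0, 0, 0], 40], [[-0.01, 0.03, 0.68], [0, 0, 0], 40], [[-0.01, 0.03, 0.685], [0, 0, 0], 40], [[-0.01, 0.03, 0.685], [0, 0, 0], 40]]'

```text
time: 20.8
position: [0.555, 0.3226, 0.0128]
orientation: [0.004, 3.14, 0.001]
force: [-2.7, -2.8, 4.0]
width: 0.6
grip_force: 43.4
```

>>> servo_tool --commands '[[[0, 0, 0], [0, 0, 0], 70], [[0, 0, 0], [0, 0, 0], 75], [[0, 0, 0], [0, 0, 0], 75], [[0, 0, 0], [0, 0, 0], 75], [[0, 0, -0.1], [0, 0, 0], 75], [[0, 0, -0.3], [0, 0, 0], 75], [[0, 0, -0.5], [0, 0, 0], 75], [[0, 0, -0.7], [0, 0, 0], 75], [[0, 0, -0.9], [0, 0, 0], 75], [[0, 0, -1], [0, 0, 0], 75]]'

```text
time: 21.8
position: [0.5551, 0.3227, 0.2156]
orientation: [0.004, 3.138, 0.003]
force: [0.1, 1.2, 0.3]
width: 0.876
grip_force: 0.0
```

Run:
```python
from h import *
s=read_state();print(s["position"])
c,f=grab('wrist')
msk=lambda im:(im[...,2].astype(int)-im[...,0]>40)
print(circ(c,f,.554,.3215,.0326,msk)[:2],circ(c,f,.554,.3215,.012,lambda im:im.max(2)<60,.08)[:2])
plan([.52,-.28,.25],.78+np.pi/2)
```

```text
[0.55511714 0.32272075 0.21556244]
((0.5546119577508225, 0.32283348507988724, 0.027935561560150375), (0.5545980206252938, 0.3228454121754582, array([0.05136738, 0.05241801]))) ((0.5548644474956923, 0.3220786561129386, 0.042859449649514415), (0.5550006216713659, 0.3219495002153822, array([0.08377219, 0.08524368])))
shift [ 0.17  -3.015 -0.171] turn [ 0.001  0.009 -0.996] yaw now 1.568 -> 2.351 j6 -1.08
```

The choke is seated and centred to within 1 mm. For the transformer I'll use the other half turn, so joint 6 stays away from its limit.

>>> servo_tool --commands '[[[0, -1, 0], [0, 0, 1], 85], [[0, -1, 0], [0, 0, 1], 85], [[0, -1, 0], [0, 0, 1], 85], [[0, -1, 0], [0, 0, 1], 85], [[0, -1, 0], [0, 0, 1], 85], [[0, -1, 0], [0, 0, 1], 85], [[0, -1, 0], [0, 0, 1], 85]]'

```text
time: 22.55
position: [0.554, 0.122, 0.2112]
orientation: [-1.208, -2.9, -0.0]
force: [0.7, 0.7, -0.3]
width: 0.998
grip_force: 0.0
```

>>> servo_tool --commands '[[[-0.78, -0.78, 0], [0, 0, 1], 85], [[-0.78, -0.78, 0], [0, 0, 1], 85], [[-0.78, -0.78, 0], [0, 0, 1], 85], [[-0.78, -0.78, 0], [0, 0, 1], 85], [[-0.78, -0.78, 0], [0, 0, 1], 85], [[-0.78, -0.78, 0], [0, 0, 1], 85], [[-0.78, -0.78, 0], [0, 0, 1], 85]]'

```text
time: 23.25
position: [0.5535, -0.0986, 0.211]
orientation: [-2.224, -2.219, 0.0]
force: [0.4, 0.7, 0.9]
width: 0.991
grip_force: 0.0
```

>>> servo_tool --commands '[[[-0.9, -0.1, 0], [0, 0, 1], 85], [[-0.9, -0.1, 0], [0, 0, 1], 85], [[-0.9, -0.1, 0], [0, 0, 1], 85], [[-0.9, -0.1, 0], [0, 0, 1], 85], [[-0.9, -0.1, 0], [0, 0, 1], 85], [[-0.9, -0.1, 0], [0, 0, 1], 85], [[-0.9, -0.1, 0], [0, 0, 1], 85]]'

```text
time: 23.95
position: [0.5333, -0.2777, 0.2111]
orientation: [-2.902, -1.203, 0.0]
force: [-0.3, -0.4, 1.1]
width: 0.997
grip_force: 0.0
```

Run:
```python
from h import *
plan([.564,-.34,.12],.78+np.pi/2)
c,f=grab('wrist')
a=rect(c,f,.564,-.34,.0456,.06,400);cv2.imwrite('pics/t1.png',np.hstack([a,rect(c,f,.442,-.091,.012,.08,400)]))
for d in models.cut_out("wrist","transformer")[:2]: print(d["confidence"],d["bbox"])
```

```text
shift [-0.112  0.329  0.456] turn [-0.     0.     0.007] yaw now -0.785 -> -0.791 j6 0.26
0.81 [308.8, 186.0, 355.4, 240.2]
```

View pics/t1.png

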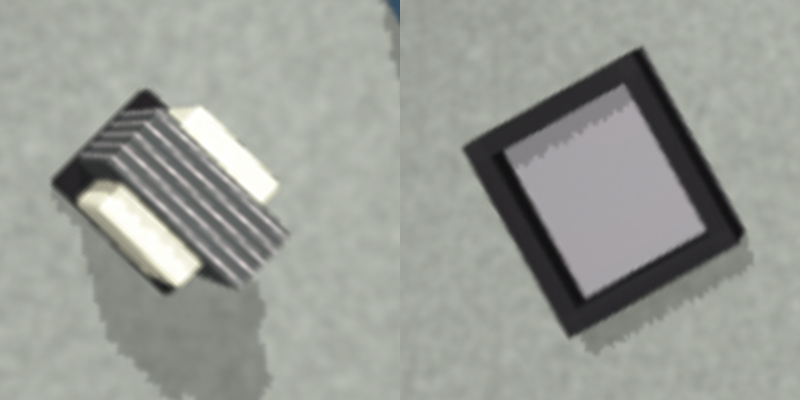

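The transformer's top centre comes out at (.5645,-.340), yaw 0.787, consistent with before. The square holder is at about (.443,-.092), yaw 0.51. Grip the transformer.

>>> servo_tool --commands '[[[-0.11, 0.33, 0.1], [0, 0, 0], 80], [[-0.11, 0.33, 0.25], [0, 0, 0], 80], [[-0.11, 0.33, 0.45], [0, 0, 0], 80], [[-0.11, 0.33, 0.65], [0, 0, 0], 80], [[-0.11, 0.33, 0.8], [0, 0, 0], 80], [[-0.11, 0.33, 0.92], [0, 0, 0], 80], [[-0.11, 0.33, 0.99], [0, 0, 0], 80], [[-0.11, 0.33, 0.99], [0, 0, 0], 70]]'

```text
time: 24.85
position: [0.5635, -0.3396, 0.0115]
orientation: [-2.901, -1.2, 0.002]
force: [0.5, 0.3, -0.3]
width: 0.82
grip_force: 0.0
```

>>> servo_tool --commands '[[[0, 0, 0], [0, 0, 0], 55], [[0, 0, 0], [0, 0, 0], 35], [[0, 0, 0], [0, 0, 0], 35], [[0, 0, 0], [0, 0, 0], 35], [[0, 0, 0], [0, 0, 0], 35], [[0, 0, 0], [0, 0, 0], 35]]' --squeeze 50

```text
time: 25.45
position: [0.5649, -0.3409, 0.0153]
orientation: [2.902, 1.198, 0.003]
force: [0.2, 0.6, 7.2]
width: 0.523
grip_force: 53.2
```

```bash
python3 -c "
from h import *
plan([.443,-.092,.13],.511+np.pi/2)"
```

```text
shift [ 0.447 -1.31  -0.577] turn [ 0.003 -0.001  0.347] yaw now -0.788 -> -1.06 j6 0.21
```

>>> servo_tool --commands '[[[0, 0, -0.1], [0, 0, 0], 35], [[0, 0, -0.25], [0, 0, 0], 35], [[0, 0, -0.42], [0, 0, 0], 35], [[0.04, -0.12, -0.58], [0, 0, 0.05], 35], [[0.1, -0.3, -0.58], [0, 0, 0.12], 35], [[0.17, -0.5, -0.58], [0, 0, 0.2], 35], [[0.24, -0.7, -0.58], [0, 0, 0.28], 35], [[0.31, -0.9, -0.58], [0, 0, 0.35], 35], [[0.34, -1, -0.58], [0, 0, 0.35], 35], [[0.34, -1, -0.58], [0, 0, 0.35], 35]]'

```text
time: 26.45
position: [0.4702, -0.1488, 0.13]
orientation: [3.04, 0.792, 0.002]
force: [-0.2, -0.6, -3.2]
width: 0.52
grip_force: 52.7
```

```bash
python3 -c "
from h import *
plan([.443,-.092,.13],.511+np.pi/2)"
```

```text
shift [ 0.02  -0.314  0.   ] turn [ 0.001 -0.001 -0.001] yaw now -1.061 -> -1.06 j6 0.7
```

>>> servo_tool --commands '[[[0.01, -0.15, 0], [0, 0, 0], 35], [[0.02, -0.27, 0], [0, 0, 0], 35], [[0.02, -0.314, 0], [0, 0, 0], 35], [[0.02, -0.314, 0], [0, 0, 0], 35], [[0.02, -0.314, 0], [0, 0, 0], 35]]'

```text
time: 26.95
position: [0.4445, -0.0945, 0.1296]
orientation: [3.04, 0.79, 0.001]
force: [-0.2, 0.3, -3.1]
width: 0.525
grip_force: 53.1
```

```bash
python3 -c "
from h import *
c,f=grab('wrist');p=read_state()['position'];print(p)
im=rect(c,f,.443,-.092,.012,.08,400);g=im.max(2)
t=.511
for nm,a in(('+x',t),('-x',t+np.pi),('+y',t+np.pi/2),('-y',t-np.pi/2)):
    r=np.arange(.025,.062,.002);print(nm,[int(g[int(200-2500*q*np.cos(a)),int(200-2500*q*np.sin(a))]) for q in r])
plan([.443,-.092,.0185],.511+np.pi/2)"
```

```text
[ 0.4444645  -0.09466941  0.1294673 ]
+x [173, 156, 139, 138, 137, 129, 43, 45, 45, 46, 47, 174, 180, 176, 179, 180, 179, 177, 171]
-x [78, 106, 100, 98, 102, 98, 103, 97, 102, 101, 103, 100, 100, 100, 96, 98, 96, 98, 96]
+y [66, 52, 63, 31, 33, 43, 44, 54, 138, 176, 181, 186, 186, 183, 183, 186, 180, 178, 177]
-y [71, 77, 34, 33, 35, 34, 33, 108, 189, 188, 181, 177, 176, 177, 177, 184, 188, 184, 179]
shift [ 0.    -0.015  0.555] turn [ 0.001 -0.    -0.004] yaw now -1.063 -> -1.06 j6 0.8
```

Edge profile puts the holder centre within 2 mm of the estimate: use (.4438,-.0905). Lower.

>>> servo_tool --commands '[[[0, -0.02, 0.12], [0, 0, 0], 35], [[0, -0.02, 0.26], [0, 0, 0], 35], [[0, -0.02, 0.38], [0, 0, 0], 35], [[0, -0.02, 0.45], [0, 0, 0], 35], [[0, -0.02, 0.5], [0, 0, 0], 35], [[0, -0.02, 0.53], [0, 0, 0], 35], [[0, -0.02, 0.545], [0, 0, 0], 35], [[0, -0.02, 0.555], [0, 0, 0], 35], [[0, -0.02, 0.56], [0, 0, 0], 35], [[0, -0.02, 0.56], [0, 0, 0], 35]]'

```text
time: 28.0
position: [0.4426, -0.0906, 0.0188]
orientation: [3.04, 0.789, 0.001]
force: [-8.4, 1.4, 10.3]
width: 0.525
grip_force: 54.6
```

Contact at .0188, where .0189 was expected. Release, rise and measure.

>>> servo_tool --commands '[[[0, 0, 0], [0, 0, 0], 60], [[0, 0, 0], [0, 0, 0], 80], [[0, 0, 0], [0, 0, 0], 80], [[0, 0, 0], [0, 0, 0], 80], [[0, 0, -0.1], [0, 0, 0], 80], [[0, 0, -0.3], [0, 0, 0], 80], [[0, 0, -0.5], [0, 0, 0], 80], [[0, 0, -0.7], [0, 0, 0], 80], [[0, 0, -0.9], [0, 0, 0], 80], [[0, 0, -1], [0, 0, 0], 80]]'

```text
time: 29.0
position: [0.4427, -0.0906, 0.2211]
orientation: [3.039, 0.789, 0.005]
force: [-0.3, -0.7, -0.6]
width: 0.937
grip_force: 0.0
```

>>> servo_tool --commands '[[[0, 0, -0.8], [0, 0, 0], 80], [[0, 0, -0.8], [0, 0, 0], 80], [[0, 0, -0.8], [0, 0, 0], 80], [[0, 0, -0.8], [0, 0, 0], 80], [[0, 0, -0.8], [0, 0, 0], 80], [[0, 0, -0.8], [0, 0, 0], 80]]'

```text
time: 29.6
position: [0.4421, -0.0904, 0.3758]
orientation: [-3.04, -0.789, 0.002]
force: [0.2, 0.9, -0.4]
width: 0.937
grip_force: 0.0
```

Run:
```python
from h import *
print(read_state()["position"])
c,f=grab("wrist","w9.png")
for n,x,y,z in(("transformer",.4428,-.0906,.025),("capacitor",.612,.1055,.035),("heatsink",.3716,.2766,.025),("choke",.554,.322,.02)):
    exp=proj(c,[[x,y,z]])[0].round()
    print(n,exp,[(round(d["confidence"],2),((d["bbox"][0]+d["bbox"][2])/2,(d["bbox"][1]+d["bbox"][3])/2)) for d in models.cut_out("wrist",n)])
t,g=grab("top")
for n,z in(("transformer",.025),("capacitor",.035),("heatsink",.025),("choke",.02),("paste_jar",.04),("flux_bottle",.04)):
    print(n,[(round(d["confidence"],2),d["bbox"],pix2z(t,[(d["bbox"][0]+d["bbox"][2])/2,(d["bbox"][1]+d["bbox"][3])/2],z)[0].round(3)[:2]) for d in models.cut_out("top",n)])
im=rect(c,f,.4428,-.0906,.0492,.05,400);m=(im.min(2)>150).astype(np.uint8)
m[:40]=0;m[-40:]=0;m[:,:40]=0;m[:,-40:]=0
for k in cv2.findContours(m,0,1)[0]:
    if cv2.contourArea(k)>500: r=cv2.minAreaRect(k);print(np.round(r[0]),np.round(np.array(r[1])*.25),r[2])
```

```text
[ 0.44208338 -0.0903972   0.3758049 ]
transformer [276. 174.] [(0.82, (275.9, 174.2))]
capacitor [216.  12.] [(0.71, (217.35000000000002, 20.2)), (0.17, (220.60000000000002, 24.3))]
heatsink [ 62. 105.] [(0.57, (60.05, 103.7))]
choke [ 77. -18.] [(0.51, (85.45, 2.45))]
transformer [(0.5, [151.3, 167.4, 179.6, 200.9], array([0.547, 0.317]))]
capacitor [(0.64, [227.4, 144.5, 242.3, 168.0], array([0.609, 0.107]))]
heatsink [(0.61, [177.5, 227.8, 192.3, 256.2], array([0.371, 0.267])), (0.49, [223.1, 137.0, 248.9, 171.3], array([0.618, 0.104]))]
choke [(0.68, [153.9, 172.1, 172.3, 190.6], array([0.557, 0.325]))]
paste_jar [(0.76, [407.1, 116.7, 436.0, 143.0], array([ 0.64 , -0.457]))]
flux_bottle [(0.77, [121.1, 217.2, 136.0, 231.3], array([0.434, 0.424])), (0.37, [155.2, 167.1, 179.3, 200.4], array([0.543, 0.308]))]
[343. 340.] [10.  8.] 90.0
[ 76. 297.] [31. 18.] 90.0
[230. 219.] [37.  2.] 60.70863342285156
[119. 212.] [46. 14.] 61.189208984375
[253. 155.] [53. 17.] 60.572540283203125
[322. 104.] [32. 19.] 90.0
[63. 53.] [ 6. 12.] 90.0
```

All four parts are where expected, the transformer's edges line up with its holder, and the jar and bottle haven't moved. Handing in.

```bash
python3 -c "
from bench import workorder
print(workorder.close_job())"
```

```text
the job is handed in; nothing more can be done
None
```

I placed all four parts in their holders, released them and handed the job in at about 30 s; the hand-in returned no verdict. The last camera check agreed with the expected positions, and the jar and bottle were undisturbed.

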